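# Press a tin's cap home in the locking lid press

### The job

Close the tin that stands on the lid press's tray. Push the tray all the way in under the press, then push the black handle down until it snaps past centre and stays locked by itself with your hand off it, which presses the yellow cap fully home. Then flick the red release lever down so that the handle springs open and the tin is free; leave the tray in with the tin upright in it, and do not knock over or shift the two capped tins and the spice jar standing beside the press.

Things in the scene. Friction and masses are not known exactly. Their poses are not given: they have to be found in the camera images.
- press: Grey bench lid press with C-frame, fixed to the table, 230 high. Origin on the table right under the ram's axis; x points away from the operator (tray side to column), y to the left (release lever side), z up. Base 124 wide, from 150 in front of the origin to 95 behind. Head of two cheek plates: within 20 in x and 37 in y of the axis, top 228 high; column 56 to 92 behind the axis
- tray (a joint): Steel tray with the tin in a round nest, sliding along the press's +x; m pushed in: 0 out (start), 0.075 fully in against a stop, tin centred under the ram. Stays where it is left; takes about 3 N
- tray_tab (a point): Centre of the front (outer, -x) face of the tray's upright front tab, 40 above the table; the tab is 44 wide (press y), 4 thick, its top 57 above the table. It is 76 in front of the tin's centre. Push on this face towards press +x
- handle (a joint): Black-gripped press handle, hinged about the press's x axis; rad turned down: 0 open (start, sprung; points to the press's right, -y, and 52 deg up), dead centre 1.15, locked at its stop 1.31 (23 deg below level). Needs up to about 10 N on the grip on the way down; past dead centre it stays down by itself, before that it springs back open
- handle_hinge (a point): The handle's hinge, on the ram's axis, 200 above the table
- handle_grip (a point): Point on the centre line of the handle's black grip, 105 from the hinge. The grip is 22 wide (press x), 16 thick, from 62 to 128 from the hinge. Push it square to the handle on its upper side, round the hinge
- release (a joint): Red-tipped release lever on the press's left (+y) side; rad pressed down: 0 at rest (sprung back), stop at 0.50. With the handle locked, about 0.3 rad (16 mm at the tip) with some 5 to 10 N kicks the toggle back over centre and the handle springs up open by itself
- release_pad (a point): Centre of the top face of the release lever's red tip, 22 (press x) x 26; at rest it is level, 75 to the left (+y) of the ram's axis and 212 above the table. Hinge of the lever 52 nearer the axis. Press straight down
- cap (a joint): Yellow push-on cap on the tin, m pushed down: 0 to 0.0015 at the start (stands proud), 0.007 fully home. Tight: moving it takes about 45 N, which the toggle gives
- tin_centre (a point): Centre (half-way up) of the green-labelled tin in the tray, 75 across and 58 high without cap; it stands loose in the tray's 8 high nest ring, underside 20.5 above the table, cap 80 across, its top 88 above the table when proud. Its z axis is the tin's axis
- tin_b: Bystander: green-labelled food tin, 75 across, with a yellow cap already pressed on, 61 high in all, on the table in front of the microwave; origin at the centre of its underside
- tin_c: Bystander: a second capped tin like tin_b; origin at the centre of its underside. Right behind both tins stands the big microwave, an obstacle to go round: a box 320 high, its front with the door handle from world x = 0.51 m on, filling y = -0.05 to 0.50 m
- spice_jar_a: Bystander: spice jar with red lid, 45 across, 106 high, on the table at the front right; origin at the centre of its underside

How it is judged (in metres and radians):
On the way, in this order (a step that is already met when the one before it is completed fails the run):
1. the tray is fully in, the tin under the ram (value of joint tray above 0.071 m and horizontal distance between tin_centre and handle_hinge below 0.008 m), for 0.1 s.
2. the handle is locked past centre with the fingers off the press, the cap fully home (all of step 1 and value of joint cap above 0.0062 m and value of joint handle above 1.24 rad and contact force between the fingers and press below 0.5 N), for 0.3 s.
3. the red release lever is pressed down (value of joint release above 0.22 rad), for 0.02 s.
At the end, for the whole second after the job is handed in: the cap is home (over 6.2 of 7 mm), the handle is up and open (below 0.15 rad), the release lever is back (below 0.08 rad), the tray is in (over 71 of 75 mm) with the tin at rest, upright (within 0.1 rad) and within 8 mm of the ram's axis (all of step 1 and value of joint cap above 0.0062 m and angle between tin_centre's own z axis and vertical below 0.1 rad and value of joint handle below 0.15 rad and value of joint release below 0.08 rad and linear speed of tin below 0.02 m/s); the robot touches nothing.
It fails at once if a bystander is shifted by more than 30 mm or tipped over (distance of any of tin_b, tin_c, spice_jar_a from where it was at the start of the episode above 0.03 m or angle between any of tin_b, tin_c, spice_jar_a's own z axis and vertical above 0.5 rad).
It fails at once if the tin is tipped over or lifted out of its nest (angle between tin_centre's own z axis and vertical above 0.35 rad or height (world z) of tin_centre above 0.075 m).
It also fails if it takes over 61 s, if anything falls off the work surface, if the arm or the gripper's body presses on something with over 40 N, if the wrist force passes 120 N, or if a joint passes its speed limit or range.

### The arm

A 6-joint arm with a two-finger parallel gripper is mounted at the origin on a cart in front of the work surface, level with it; the furniture and walls round the work are solid. World frame = base frame: x ahead of the robot, y to its left, z up, the work surface at z = 0. Lengths are in mm, angles in degrees, forces in N, time in s.
With the tool pointing down it reaches from about 325 to 925 mm from the base axis. Payload 3.1 kg.
Tool frame: the origin (TCP) lies at the very end of the fingers, on their centre line; the grasp point (between the pads) lies grasp_offset behind it (grasp_offset is the distance from the TCP to the grasp point, in mm); z points along the fingers, y is the line along which they close (so a half turn about z gives the same grasp; the last joint's range is limited). The gripper opens to 85 mm and grips with 20 to 120 N. Pads are 22 mm wide; open, the fingers measure 114 mm over their backs; the gripper's body (76 mm by 85 mm) begins 54 mm behind the grasp point. The pads swing forward as they close: fully open they stand 13 mm farther back than shut.
Start: joints at [-75.642, 12.427, 92.441, -0, 75.132, -6.429], TCP at [221.83, -584.321, 231.3] pointing down, gripper open.
Joint ranges: [-157.48, 157.48], [-44.54, 120.13], [17.64, 146.25], [-64.5, 244.5], [7.68, 150.69], [-147.95, 147.95]. Speed limits (degrees/s): [159.86, 159.86, 180, 180, 180, 180].

### API

Orientations are given as [roll, pitch, yaw] about the fixed x, y, z axes, in that order (R = Rz(yaw) Ry(pitch) Rx(roll)).
In Python, from station import * gives the robot as it stands. Calls block until the motion is done:
- goto(position, orientation): joint-space move of the TCP to a pose.
- move_l(position, attitude=None, speed=150): straight line of the TCP; attitude=None keeps the orientation; speed is the mean speed in mm/s.
- move_j(angles): joint-space move.
- grip(opening, squeeze=None): finger opening in mm; squeeze is the grip in N (None keeps the last); returns when the fingers have stopped.
- wait(seconds).
- solve_ik(position, orientation): joint angles nearest the present ones, or None.
- get_obs(): the state.
- get_image(name): name is "scene" or "top" or "wrist"; returns the picture (420x560x3 uint8, red, green, blue); there is no depth.
- get_calibration(name): a dict with "fx", "fy", "cx", "cy" (pixels), "R" (3x3) and "t" (3): a world point X has camera coordinates R X + t; the wrist camera has in their place "mount" (4x4, takes a point from camera to tool coordinates, whose origin is the TCP and whose axes are the flange's). Camera axes: x right, y down, z forward; pixel columns grow to the right and rows downward; lengths in mm; the calibration is good to about 2 mm. A picture is of the moment at which its call begins: read the wrist's pose just before it. get_calibration takes no time and is no camera call.
A pose or a line that the arm cannot do raises Unreachable and nothing moves.
- sign_off(): hands the job in; it is judged then, once.
Trained networks look in the newest picture that a camera, given by its name, has taken for a name from the list of things; names that differ only in an ending like _2 or _b are one class to them, and where a whole thing is asked for, a point or a joint stands for the part that bears it (a point fixed in the world has none). Each returns a list of dicts, best first, with "score" (0 to 1); they miss things now and then, are a little off and sometimes report something else, mostly with a low value. They report only what shows in the picture. A call takes as long as a camera call.
- spot_in(name, camera): "extent" ([centre column, centre row, width, height] in pixels, round what is visible of it).
- regions_of(name, camera): "region" (420x560 bool, what is visible of it) and "extent" ([centre column, centre row, width, height] in pixels, round what is visible of it).
The state is a dict: "t": time; "joint_pos": joint angles; "qvel": joint speeds; "effort": joint torques, N m; "tcp_pos": TCP position; "ee_rot": TCP orientation; "wrist_force": force on the tool from outside, world axes, zero at the start; "moment": the same for the moment, N m; "grip_width": finger opening in mm; "grip_force": force on a finger pad.
Only numpy, scipy, OpenCV 4.12 (cv2) and the standard library are available. Lean on these libraries where they do the work, as an engineer would, in place of code of your own. Each camera call takes 0.05 s, during which the arm holds its last target. There are 200 camera calls.

## Working session

There is one attempt and no reset: what is moved stays moved. The work goes in short steps, each a Python script; the robot and the scene stay as the last script left them, time stands still between calls to the robot, and variables do not carry over. Pictures are saved under pics/ and viewed, at most 10 in all, crops included, and the job is handed in when it is done.

```bash
mkdir -p pics; ls
python3 - <<'E'
from station import *
import cv2,numpy as np
o=get_obs();print(o)
ims=[]
for c in("scene","top"):
    im=get_image(c);k=get_calibration(c);print(c,k)
    cv2.imwrite(f"pics/{c}0.png",cv2.cvtColor(im,cv2.COLOR_RGB2BGR))
    for n in("press","tray","tray_tab","handle","handle_grip","release","release_pad","cap","tin_centre","tin_b","spice_jar_a"):
        try: print(n,[(round(d["score"],2),np.round(d["extent"]).tolist()) for d in spot_in(n,c)][:4])
        except Exception as e: print(n,e)
E
```

```text
pics
{'t': 0.0, 'joint_pos': array([-7.56417363e+01,  1.24767236e+01,  9.25287861e+01, -7.31868560e-04,
        7.51331802e+01, -6.43113564e+00]), 'qvel': array([ 0.03296119, -0.10812067, -0.0260647 ,  0.04015029,  0.00608736,
        0.00064281]), 'effort': array([-1.79625145e-03, -3.96852064e+01, -3.03853405e+01, -1.76162898e-04,
        9.55921831e-03,  5.47299976e-06]), 'tcp_pos': array([ 221.619661  , -583.50846632,  229.96585414]), 'ee_rot': array([-1.79862104e+02, -1.48320281e-02,  2.07895701e+01]), 'wrist_force': array([-0.50699728, -1.02125611, -0.42927866]), 'moment': array([ 0.01280396, -0.01990809,  0.01541142]), 'grip_force': 0.0, 'grip_width': 85.47930387729625}
scene {'fx': 490.6630432550802, 'fy': 490.6630432550802, 'cx': 276.24650390331624, 'cy': 206.89705618041145, 'R': array([[-0.62008638, -0.78436295,  0.01636013],
       [-0.46786622,  0.35297643, -0.81025233],
       [ 0.62975716, -0.51008079, -0.5858528 ]]), 't': array([285.68869454, 418.19670887, 941.18469737])}
press [(0.95, [311.0, 206.0, 67.0, 134.0])]
tray [(0.65, [312.0, 251.0, 31.0, 34.0])]
tray_tab [(0.
[... 873 characters left out ...]
56, [325.0, 216.0, 84.0, 99.0])]
tray [(0.78, [307.0, 239.0, 42.0, 54.0])]
tray_tab [(0.68, [310.0, 240.0, 44.0, 52.0]), (0.57, [313.0, 233.0, 31.0, 33.0]), (0.48, [386.0, 249.0, 22.0, 16.0])]
handle [(0.8, [346.0, 201.0, 46.0, 18.0]), (0.5, [160.0, 248.0, 33.0, 30.0]), (0.3, [310.0, 193.0, 29.0, 18.0])]
handle_grip [(0.57, [347.0, 203.0, 44.0, 17.0])]
release [(0.67, [310.0, 193.0, 31.0, 17.0])]
release_pad [(0.73, [308.0, 192.0, 26.0, 12.0])]
cap [(0.87, [312.0, 230.0, 29.0, 25.0])]
tin_centre [(0.82, [312.0, 233.0, 33.0, 32.0]), (0.3, [309.0, 239.0, 42.0, 58.0])]
tin_b [(0.85, [160.0, 248.0, 33.0, 28.0]), (0.79, [232.0, 246.0, 28.0, 34.0])]
spice_jar_a [(0.87, [386.0, 248.0, 24.0, 13.0])]
```

```bash
python3 - <<'E'
import cv2
a=cv2.imread("pics/top0.png")[150:300,130:430];cv2.imwrite("pics/topc.png",cv2.resize(a,(800,400),interpolation=cv2.INTER_CUBIC))
a=cv2.imread("pics/scene0.png")[110:370,160:400];cv2.imwrite("pics/scenec.png",cv2.resize(a,(540,585),interpolation=cv2.INTER_CUBIC))
E
cat > h.py <<'E'
from station import *
import numpy as np,cv2
def ray(k,u,v):
    d=k["R"].T@np.array([(u-k["cx"])/k["fx"],(v-k["cy"])/k["fy"],1]); return -k["R"].T@k["t"],d
def atz(k,u,v,z):
    c,d=ray(k,u,v); return c+d*(z-c[2])/d[2]
def proj(k,X):
    p=np.asarray(X)@k["R"].T+k["t"]; return np.c_[p[...,0]/p[...,2]*k["fx"]+k["cx"],p[...,1]/p[...,2]*k["fy"]+k["cy"]]
E
python3 - <<'E'
from h import *
t=get_calibration("top");s=get_calibration("scene")
print("cap top",atz(t,312,230,88),"scene",atz(s,320,230,82))
print("pad",atz(t,308,192,212),atz(s,292,179.5,212))
print("grip",atz(t,347,203,275),"jar",atz(t,386,248,106),"tins",atz(t,160,248,61),atz(t,232,246,61))
E
```

```text
cap top [ 499.95707041 -171.66156951   88.        ] scene [ 493.16211959 -170.6790401    82.        ]
pad [ 581.74281623 -148.43008782  212.        ] [ 573.24570217 -135.58317579  212.        ]
grip [ 547.04842996 -234.49216534  275.        ] jar [ 455.66234427 -369.31603241  106.        ] tins [440.72340023 242.63381489  61.        ] [451.83109544  45.87764415  61.        ]
```

View pics/topc.png

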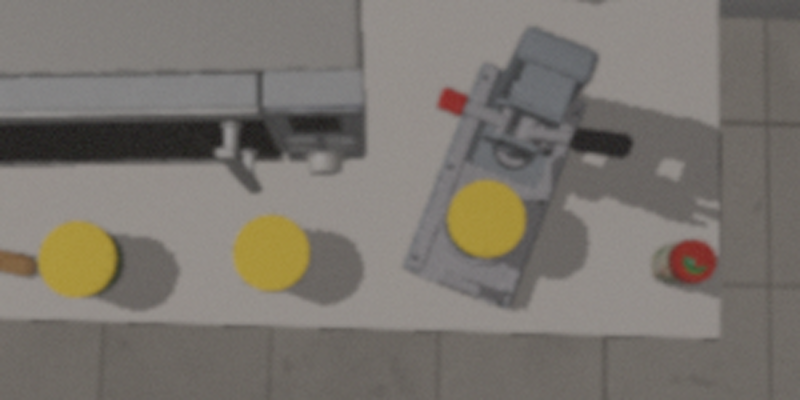

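View pics/scenec.png

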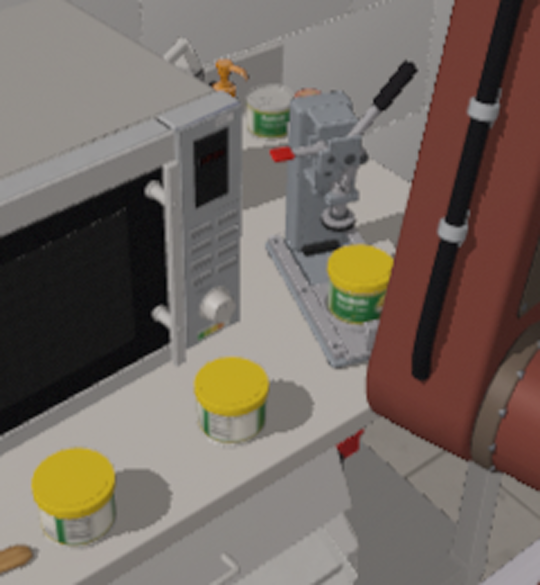

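Run:
```python
from h import *
from scipy.optimize import least_squares
T=get_calibration("top");S=get_calibration("scene")
g=lambda r:[0,-r*np.cos(np.radians(52)),200+r*np.sin(np.radians(52))]
P=np.array([[-75,0,88],[0,75,212],g(126),[-150,62,12],[-150,-62,12],[-75,0,87],[0,75,212],g(126)])
uv=np.array([[312.2,231.7],[299.9,187.9],[366,204],[281.9,250.5],[321.5,264],[320.4,230],[285.3,178.9],[342.2,139.5]])
def W(q):
    c,s=np.cos(q[2]),np.sin(q[2]);return P@np.array([[c,-s,0],[s,c,0],[0,0,1]]).T+[q[0],q[1],0]
def r(q):
    X=W(q);return np.r_[proj(T,X[:5]),proj(S,X[5:])]-uv
f=least_squares(lambda q:r(q).ravel(),[570,-200,-.3],x_scale=[100,100,1],loss="soft_l1")
print(f.x,np.degrees(f.x[2]));print(r(f.x).round(1))
```

```text
[ 5.66885349e+02 -1.98445792e+02 -3.29767158e-01] -18.89426639626268
[[ 0.7 -0.2]
 [-0.3  0.1]
 [-0.8  0.1]
 [-0.8  0.3]
 [ 0.2  2. ]
 [-0.  -2.5]
 [-0.2 -1.4]
 [ 0.2 -1. ]]
```

```bash
cat >> h.py <<'E'
from scipy.spatial.transform import Rotation as Rn
O=np.array([567.,-198.,0]);YAW=-18.9
def w(p,off=O): return off+Rn.from_euler("z",YAW,degrees=True).apply(p)
def att(z,y):  # tool z and y axes in press frame -> rpy
    z=np.array(z,float);z/=np.linalg.norm(z);y=np.array(y,float);y-=y@z*z;y/=np.linalg.norm(y)
    M=Rn.from_euler("z",YAW,degrees=True).as_matrix()@np.c_[np.cross(y,z),y,z]
    return Rn.from_matrix(M).as_euler("xyz",degrees=True)
def rad(d): return np.radians(d)
A1=[att([np.sin(rad(20)),0,-np.cos(rad(20))],[0,s,0]) for s in(1,-1)]
def hp(th,gap=0,r=105,sy=1):  # fingertip pose on the handle at elevation th (deg)
    t=rad(th);f=rad(.7*th)
    return w([0,-r*np.cos(t)+(8+gap)*np.sin(t),200+r*np.sin(t)+(8+gap)*np.cos(t)]),att([0,-np.sin(f),-np.cos(f)],[sy,0,0])
A3=[att([np.sin(rad(15)),0,-np.cos(rad(15))],[0,s,0]) for s in(1,-1)]
A3b=[att([np.sin(rad(15)),0,-np.cos(rad(15))],[s,0,0]) for s in(1,-1)]
E
python3 - <<'E'
from h import *
try: print(grasp_offset)
except Exception as e: print(e)
print(get_calibration("wrist")["mount"].round(2))
f=lambda p,a:(lambda q:None if q is None else np.round(q))(solve_ik(p,a))
for a in A1: print("tray",f(w([-190,0,40]),a),f(w([-87,0,40]),a))
for sy in(1,-1):
  for th in(52,10,-25): print("h",sy,th,f(*hp(th,20,sy=sy)))
for a in A3+A3b: print("rel",f(w([0,75,240]),a),f(w([0,75,190]),a))
E
```

```text
18.700000000000003
[[   0.     -0.96   -0.28   71.88]
 [   1.      0.     -0.      0.3 ]
 [   0.     -0.28    0.96 -142.6 ]
 [   0.      0.      0.      1.  ]]
tray [ -33.  -10.  141.   10.   29. -112.] [ -29.    4.  128.    8.   28. -106.]
tray [-33. -10. 141.  10.  29.  68.] [-29.   4. 128.   8.  28.  74.]
h 1 52 [-13.  11.  93. -37.  82.  13.]
h 1 10 [-32.   9.  95.  -7.  75. -11.]
h 1 -25 [-44.  17.  94.  16.  77. -30.]
h -1 52 None
h -1 10 None
h -1 -25 None
rel [-19.   0. 106.  -0.  59. -90.] [-19.   3. 108.  -0.  53. -90.]
rel [-19.   0. 106.  -0.  59.  90.] [-19.   3. 108.  -0.  53.  90.]
rel [-19.   0. 106.  -0.  59.   0.] [-19.   3. 108.  -0.  53.   0.]
rel None None
```

Run:
```python
from h import *
grip(0)
o=get_obs();goto([260,-330,260],o["ee_rot"])
goto(w([-200,0,180]),A1[0])
o=get_obs();im=get_image("wrist");k=get_calibration("wrist");print(o["t"],o["tcp_pos"],o["ee_rot"],o["grip_width"])
M=np.eye(4);M[:3,:3]=Rn.from_euler("xyz",o["ee_rot"],degrees=True).as_matrix();M[:3,3]=o["tcp_pos"]
C=np.linalg.inv(M@k["mount"]);k["R"]=C[:3,:3];k["t"]=C[:3,3]
im=cv2.cvtColor(im,cv2.COLOR_RGB2BGR)
for P in([-151,22,57],[-151,-22,57],[-151,0,40],[-75,0,88],[-115,0,88],[-75,40,88],[-75,-40,88],[-150,62,12],[-150,-62,12],[0,75,212],[0,0,200]):
    u=proj(k,w(P)[None])[0];print(P,u.round());
    if abs(u).max()<2000: cv2.circle(im,tuple(int(v) for v in u),3,(255,0,255),1)
cv2.imwrite("pics/w1.png",im)
```

```text
4.7333 [ 378.03719115 -133.82976727  180.33263157] [-179.9958018    20.0115352   161.03298431] 0.050413672884990074
[-151, 22, 57] [304. 204.]
[-151, -22, 57] [258. 204.]
[-151, 0, 40] [281. 195.]
[-75, 0, 88] [281. 282.]
[-115, 0, 88] [281. 254.]
[-75, 40, 88] [320. 282.]
[-75, -40, 88] [243. 282.]
[-150, 62, 12] [339. 181.]
[-150, -62, 12] [224. 181.]
[0, 75, 212] [371. 457.]
[0, 0, 200] [282. 440.]
```

View pics/w1.png

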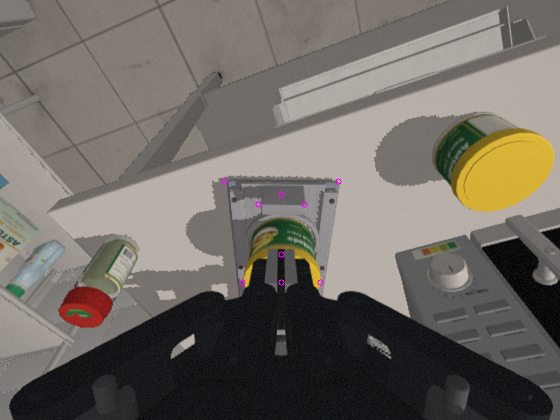

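The wrist view fits the model: the base corners are at (230,181) and (338,181), and the tab is at about (283,198), within a few pixels of the overlay. I'll push the tray now.

Run:
```python
from h import *
move_l(w([-185,0,38]),A1[0])
f0=get_obs()["wrist_force"];d=w([1,0,0],0*O)
F=lambda:(get_obs()["wrist_force"]-f0)@d
move_l(w([-168,0,38]),speed=60);print(F())
move_l(w([-95,0,38]),speed=40);print(F())
for x in np.arange(-93,-78,1.5):
    move_l(w([x,0,38]),speed=20);f=F();print(x,round(f,1),end=" ")
    if f<-14:break
print(get_obs()["tcp_pos"],get_obs()["t"])
move_l(w([-130,0,38]),speed=80)
move_l(w([-200,0,180]),A1[0])
o=get_obs();im=get_image("wrist");cv2.imwrite("pics/w2.png",cv2.cvtColor(im,cv2.COLOR_RGB2BGR)[150:420,180:400])
a=get_image("top");cv2.imwrite("pics/top2.png",cv2.resize(cv2.cvtColor(a,cv2.COLOR_RGB2BGR)[170:280,250:400],(750,550),interpolation=cv2.INTER_CUBIC))
```

```text
-0.214206525798879
-0.9535793371511577
-93.0 -1.9 -91.5 -1.0 -90.0 -1.2 -88.5 -1.6 -87.0 -0.6 -85.5 -1.0 -84.0 -5.0 -82.5 -8.3 -81.0 -11.9 -79.5 -15.6 [ 487.49761929 -170.08428212   35.73518234] 10.7917
```

View pics/top2.png

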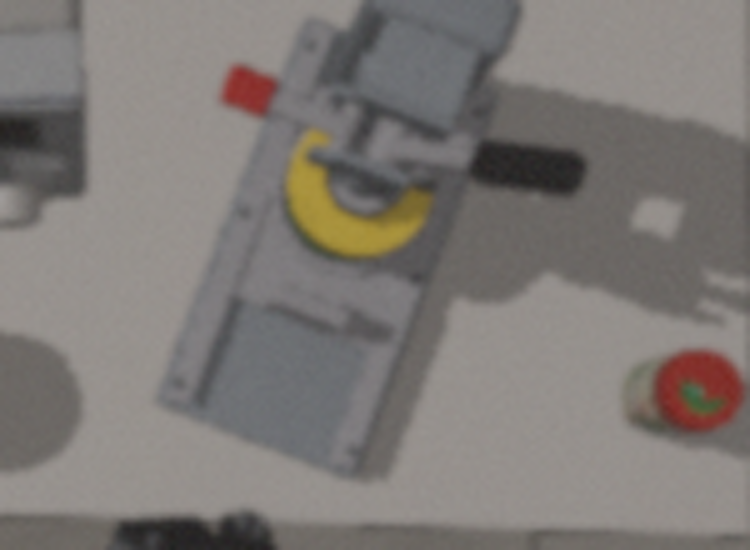

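The top view shows the tray tab at (330,320), in against its stop, with the cap at (360,195) under the ram. The force also rose at the expected stop. Next is the handle.

Run:
```python
from h import *
move_l(w([-200,0,360]),A1[0],speed=200)
goto(*hp(52,45))
f0=get_obs()["wrist_force"]
Ri=Rn.from_euler("z",-YAW,degrees=True)
def rep(th):
    o=get_obs();p=Ri.apply(o["tcp_pos"]-O);f=Ri.apply(o["wrist_force"]-f0)
    print(th,"tcp",p.round(1),"f",f.round(1),"ang",round(np.degrees(np.arctan2(p[2]-200,-p[1])),1));return np.linalg.norm(f)
move_l(*hp(52,8),speed=80);rep(52)
for th in list(range(45,-25,-7))+[-25]:
    move_l(*hp(th,-3),speed=80);rep(th)
for g in(-6,-9,-12,-15,-18,-21):
    move_l(*hp(-25,g),speed=40)
    if rep(g)>25:break
move_l(*hp(-25,30),speed=80);rep("off")
wait(.4)
print(get_obs()["t"])
a=get_image("top");cv2.imwrite("pics/top3.png",cv2.resize(cv2.cvtColor(a,cv2.COLOR_RGB2BGR)[150:280,240:400],(640,520),interpolation=cv2.INTER_CUBIC))
a=get_image("scene");cv2.imwrite("pics/sc3.png",cv2.resize(cv2.cvtColor(a,cv2.COLOR_RGB2BGR)[110:300,240:400],(480,570),interpolation=cv2.INTER_CUBIC))
```

```text
52 tcp [-2.000e-01 -5.250e+01  2.923e+02] f [ 0.8  0.1 -0.2] ang 60.4
45 tcp [ 1.000e-01 -7.090e+01  2.783e+02] f [-0.8  0.   0.8] ang 47.9
38 tcp [ 1.000e-01 -7.980e+01  2.691e+02] f [ 0.5 -0.7  0.5] ang 40.9
31 tcp [  0.7 -85.6 259.5] f [-0.6  5.6  5. ] ang 34.8
24 tcp [  0.9 -92.3 249.2] f [0.4 5.8 6.9] ang 28.1
17 tcp [  1.1 -97.9 237.4] f [-0.9  3.3  7.3] ang 20.9
10 tcp [   1.1 -102.2  224.7] f [0.8 1.3 6.7] ang 13.6
3 tcp [   0.7 -104.9  211.4] f [ 1.2 -1.1  5.8] ang 6.2
-4 tcp [-1.000e-01 -1.055e+02  1.976e+02] f [ 1.8 -1.9  3.9] ang -1.3
-11 tcp [  -1.2 -104.   183.7] f [ 0.2 -1.5  0.9] ang -8.9
-18 tcp [  -1.  -100.9  171.3] f [ 0.2 -0.7  0.3] ang -15.9
-25 tcp [  2.1 -97.  168.1] f [-6.8 -1.3 22.1] ang -18.2
-6 tcp [  2.2 -96.9 168. ] f [-11.3  -3.4  30. ] ang -18.3
off tcp [  -0.3 -111.1  189.5] f [ 0.1 -0.2 -1.1] ang -5.4
21.1333
```

View pics/sc3.png

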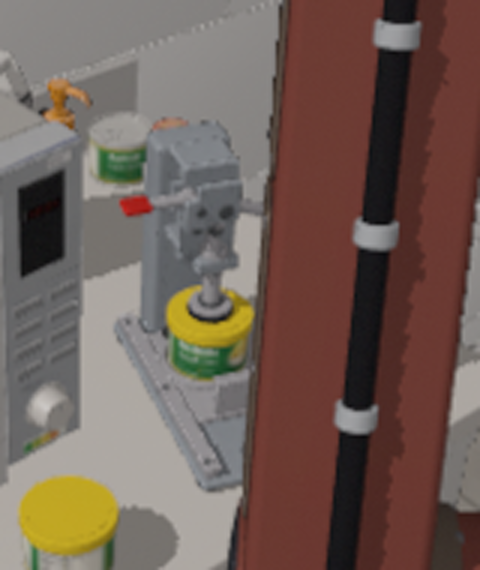

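View pics/top3.png

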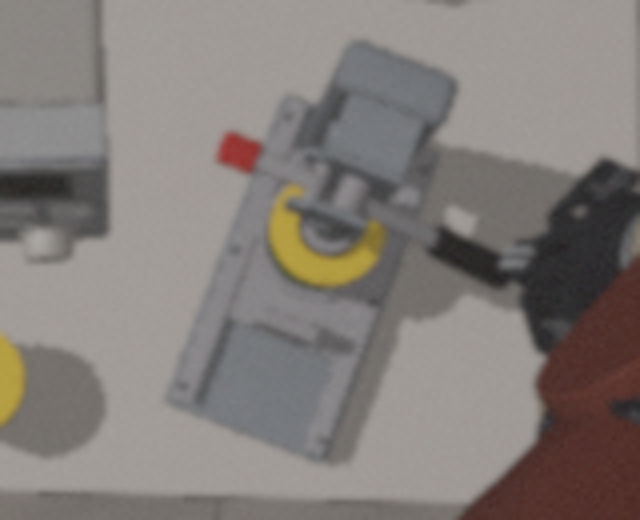

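The ram is down on the cap at scene crop (210,305), and the handle stays below level with the fingers off it. Now I'll press the red lever, with its pad at top crop (238,152).

Run:
```python
from h import *
p,a=hp(-25,30);move_l(p+[0,0,200],a,speed=200)
goto(w([-30,60,400]),A3[0])
move_l(w([0,76,300]),A3[0],speed=150)
move_l(w([0,76,222]),speed=100)
f0=get_obs()["wrist_force"];Ri=Rn.from_euler("z",-YAW,degrees=True)
for z in np.arange(214,178,-3):
    move_l(w([0,76,z]),speed=40);o=get_obs();p=Ri.apply(o["tcp_pos"]-O);f=Ri.apply(o["wrist_force"]-f0)
    print(z,p.round(1),f.round(1))
    if p[2]<191 or np.linalg.norm(f)>40:break
move_l(w([0,76,230]),speed=120);move_l(w([0,76,330]),speed=150)
print(get_obs()["t"])
goto(w([-200,0,380]),A3[0]);wait(.3)
a=get_image("top");b=get_image("scene");print(get_obs()["t"],get_obs()["wrist_force"])
c=lambda a,r,s:cv2.resize(cv2.cvtColor(a,cv2.COLOR_RGB2BGR)[r[0]:r[1],r[2]:r[3]],s,interpolation=cv2.INTER_CUBIC)
cv2.imwrite("pics/f4.png",np.hstack([c(a,(150,280,240,400),(400,325)),c(b,(110,240,240,400),(400,325))]))
for n in("tin_b","spice_jar_a"):print([(round(d["score"],2),np.round(d["extent"]).tolist()) for d in spot_in(n,"top")][:3])
```

```text
214 [1.000e-01 7.600e+01 2.141e+02] [-1.7 -0.8 -0.1]
211 [  0.3  76.1 211.1] [-0.5  0.4  0.3]
208 [1.000e-01 7.610e+01 2.079e+02] [-0.4  1.2  1.4]
205 [  0.3  76.1 205.3] [-1.4  0.6  3. ]
202 [1.000e-01 7.600e+01 2.018e+02] [ 0.5 -0.   1.4]
199 [-1.000e-01  7.590e+01  1.985e+02] [-0.  -0.2  1.4]
196 [-1.000e-01  7.590e+01  1.957e+02] [-0.9 -0.4  1.5]
193 [  0.   76.  192.8] [-0.5  0.3  2.6]
190 [  0.   76.1 189.8] [ 0.5 -0.4  2. ]
28.9
30.1833 [ 0.02317847  0.46874114 -0.4036621 ]
[(0.81, [162.0, 247.0, 33.0, 31.0]), (0.74, [323.0, 211.0, 32.0, 26.0])]
[(0.71, [387.0, 247.0, 22.0, 14.0]), (0.17, [321.0, 209.0, 28.0, 26.0])]
```

View pics/f4.png

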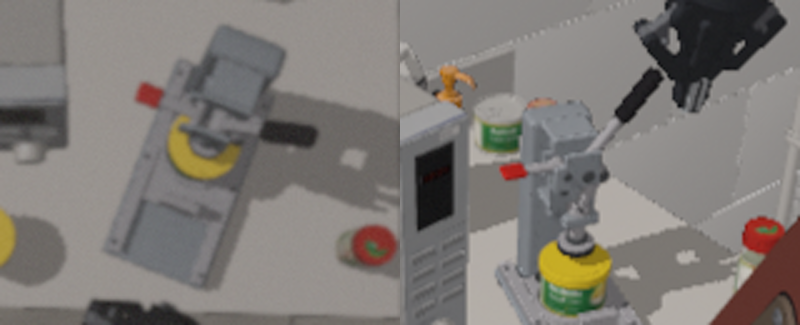

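The handle is up and open, the lever is level, the tray is in with the tin upright, and the bystanders are where they were. I'll hand in.

```bash
python3 -c "
from station import *
print(sign_off())"
```

```text
the job is handed in; nothing more can be done
None
```

I handed the job in at about 30 s of the 61 s limit: the tray is in, the handle locked by itself and the release lever sprang it open. The tin stands upright under the ram; I saw no bystander moved, though tin_c was not rechecked at the end. I inferred that the cap is fully home from the handle reaching its stop; I didn't measure it, and the hand-in call returned no verdict.

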